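# Bolt the parts chest shut

## Robot

A 6-joint arm with a two-finger parallel gripper is mounted at the origin on the work surface. World frame = base frame: x ahead of the robot, y to its left, z up, the work surface at z = 0. Lengths are in mm, angles in rad, forces in N, time in s.
With the tool pointing down it reaches from about 250 to 775 mm from the base axis. Payload 4 kg.
Tool frame: the origin (TCP) lies on the centre line of the jaws, within the pads' length; the fingertips stand 19 mm ahead of it and the grasp point (between the pads) is the TCP; z points along the fingers, y is the line along which they close (so a half turn about z gives the same grasp; the last joint's range is limited). The gripper opens to 85 mm and grips with 20 to 120 N. Pads are 22 mm wide; open, the fingers measure 114 mm over their backs; the gripper's body (76 mm by 85 mm) begins 54 mm behind the grasp point. The pads swing forward as they close: fully open they stand 13 mm farther back than shut.
Start: joints at [-0.103, 0.087, 1.371, -0, 1.684, -0.103], TCP at [550.016, -0.006, 229.041] pointing down, gripper open.
Joint ranges: [-3.1, 3.1], [-0.76, 2.03], [0.27, 2.55], [-1.08, 4.22], [0.17, 2.65], [-2.57, 2.57]. Speed limits (rad/s): [2.79, 2.79, 3.14, 3.14, 3.14, 3.14].

## Interface

Orientations are given as a rotation vector (axis times angle).
In Python, from bench import r, viewer gives the robot as it stands.
- The arm moves only by the tool send_rows, never from a script. Its argument "motion" is text: rows parted by semicolons, each of 7 numbers parted by spaces: the turn, a rotation vector about the tool's x, y, z in rad, then the shift along the tool's x, y, z in m, then the finger opening in m, from 0 to 0.0854. A call has 1 to 8 rows; each row shifts and turns the commanded pose from where the row before left it, along the tool's axes as they then stand; what a row does not reach is not made up. A row lasts 1/10 s, in which the tool goes at most 50 mm and 8.59 degrees, less where a joint would pass 70% of its speed; a pose out of reach is approached as far as the arm can. A call with a gripper value outside its range is refused whole. The fingers move at their own pace and stop on an object; the grip force is fixed at half the most. Time passes only in rows, so rows that do not move let the fingers close. It gives the time, the measured TCP pose, the force, the opening and the grip force at its end, in the units of the state.
- r.read_state(): the state, without advancing time (a new reading comes with each control period).
- viewer.camera(name): name is "scene" or "side" or "wrist"; returns a dict with "frame" (420x560x3 uint8, red, green, blue), "camera_matrix" (3x3 intrinsics, pixels), "R" (3x3) and "t" (3): a world point X has camera coordinates R X + t; the wrist camera has in their place "hand_eye" (4x4, takes a point from camera to tool coordinates, whose origin is the TCP and whose axes are the flange's). Camera axes: x right, y down, z forward; pixel columns grow to the right and rows downward; lengths in mm; the calibration is good to about 2 mm. The wrist camera is an equidistant fisheye: a pixel r from the principal point sees the ray r / f radians off the axis. A picture is of the moment at which its call begins: read the wrist's pose just before it. There is no depth.
- r.hand_in(): hands the job in; it is judged then, once.
Trained networks look in a picture, given as the dict that the camera call returned (one of the last four; its "shot" number tells which), for a name from the list of things; names that differ only in an ending like _2 or _b are one class to them, and where a whole thing is asked for, a point or a joint stands for the part that bears it (a point fixed in the world has none). Each returns a list of dicts, best first, with "confidence" (0 to 1); they miss things now and then, are a little off and sometimes report something else, mostly with a low value. They report only what shows in the picture. A call takes as long as a camera call.
- viewer.masks_of(picture, thing): "mask" (420x560 bool, what is visible of it).
- viewer.place_of(picture, thing): "point" ([x, y, z] in mm, in world coordinates, good to about 4 mm: a listed point, or the origin of a listed thing).
The state is a dict: "time_s": time; "q": joint angles; "joint_velocities": joint speeds; "tau": joint torques, N m; "tcp_pos": TCP position; "tcp_rot": TCP orientation; "force": force on the tool from outside, world axes, zero at the start; "wrist_torque": the same for the moment, N m; "finger_gap": opening from 0.0 (shut) to 1.0 (fully open); "gripper_force": force on a finger pad.
Only numpy, scipy, OpenCV 4.12 (cv2) and the standard library are available. Lean on these libraries where they do the work, as an engineer would, in place of code of your own. Each camera call takes 0.05 s, during which the arm holds its last target. There are 200 camera calls.

## Task

Bolt the parts chest shut: lift the handle of the barrel bolt on its lid out of the notch it lies in, slide the bolt across into the keeper, and lower the handle fully down into the other notch, feeling for it. Never force the handle against the barrel, leave the other things where they are, and let go at the end.

Things in the scene. Friction and masses are not known exactly. Their poses are not given: they have to be found in the camera images.
- chest: Plywood parts chest, fixed to the bench, 240 (x) by 360 (y) by 90 mm high. Origin: centre of its underside; z up. Its flat top has a wider, darker lid board and, beyond a joint at y = +82 to +86 mm, a paler fixed board. A barrel bolt lies on top along the chest's y axis, over x = 0.
- barrel: Plain steel barrel (slotted guide) of the bolt, fixed on the lid; back plate 64 mm wide, from y = -30 to 94 mm. Origin: on the bolt's axis at the near notch, 16 mm above the lid (106 mm above the bench). Axes as the chest's: y is the way the bolt slides home, z up, -x the side to which the handle lies down. Over 35 N between handle and barrel damages it; end blocks stop the stem at y = -3 and +68 mm.
- near_notch (a point): Top of the near notch, in the wall on the barrel's -x side, 18 mm above the bolt's axis and 17 mm to -x of it; the handle starts in it. The notch is 14 mm wide along y, the stem 8 mm. The slot is open on top; its wall stands 14 to 21 mm from the axis and 34 mm over the lid. A push on the knob in its turning direction presses stem on wall twice as hard; a push along y passes on as it is.
- wall (a point): Point on top of the wall at y = 32 mm in the barrel's frame. The far notch, 12 mm wide, lies beyond it in an adjustable steel plate; its middle is NOT measured: anywhere from 36 to 64 mm in y from the near notch. See or feel for it. Between the notches, and beyond the far one, a handle that is lowered comes to rest on the wall at about 0.48 rad from upright.
- bolt (a joint): Slide of the bolt along the barrel's y, m: 0 with the stem in the middle of the near notch, grows towards the keeper, up to about 0.068. The rod is 14 mm thick and stays where it is left (1.5 N of friction). The stem and knob stand at this value of y in the barrel's frame.
- handle (a joint): Turn of the handle about the bolt's axis, rad: 0 upright, growing as it lies down to the chest's -x side; 1.22 (its stop) lying down fully in a notch. It turns easily and falls by its own weight (about 75 g) when let go. It must be under about 0.4 to slide past the wall.
- knob (a point): Centre of the handle's dark steel ball knob, 22 mm in diameter, 48 mm from the bolt's axis, on a stem 8 mm thick. Lying down, the knob's centre is 32 mm above the lid and 45 mm to the -x side of the axis, with free lid on both its sides along y. It can be pinched from above with the fingers closing along the chest's y and swings freely between them when carried in an arc.
- grip: Handle: stem and knob as one part, with origin on the bolt's axis and z along the stem to the knob.
- jar: Bystander: amber glass jar, 44 mm across, 50 mm high, on the lid's +x side; origin at its foot.
- collar: Bystander: copper collar, 48 mm across, 18 mm high, on the chest's +x side; origin at its foot.
- stake: Bystander: steel stake block 35 by 50 by 22 mm on the chest's +x side; origin at its foot.
- hammer: Bystander: hammer, 260 mm long, lying on the bench between chest and robot; origin at its underside.
- vase: Bystander: brass vase, 125 mm high, 68 mm across, on the bench to one side; origin at its foot.
- bowl: Bystander: copper bowl, 100 mm across, 45 mm high, on the bench to one side; origin at its foot.
- offcut: Bystander: wooden block 90 by 60 by 40 mm on the bench to one side; origin at its foot.

How it is judged:
By the outcome, as a careful person would: the job done as asked, in the order asked, and still so for the second after the job is handed in, with the robot touching nothing.
It also fails if it takes over 51 s, if anything falls off the work surface, if the arm or the gripper's body presses on something with over 40 N, if the wrist force passes 120 N, or if a joint passes its speed limit or range.

## Working session

There is one attempt and no reset: what is moved stays moved. The work goes in short steps, Python scripts to look and compute and a tool call to move; the robot and the scene stay as the last step left them, time stands still between calls to the robot, and variables do not carry over. Pictures are saved under pics/ and viewed, at most 10 in all, crops included, and the job is handed in when it is done.

Besides the shell and the picture viewer there is one more tool, called after "Emit:" in YAML: its name, and indented under it one key for each argument. send_rows: Moves the arm, as the interface text tells. Its arguments: {"type":"object","properties":{"motion":{"type":"string"}},"required":["motion"]}

```bash
mkdir -p pics; ls; cat > h.py <<'E'
import numpy as np, cv2
from bench import r, viewer
from scipy.spatial.transform import Rotation as Ro
def save(p,n): cv2.imwrite('pics/'+n+'.png',p['frame'][:,:,::-1])
def ray(p,u,v):
    K=p['camera_matrix'];d=np.linalg.inv(K)@[u,v,1.];R=np.array(p['R']);return -R.T@p['t'],R.T@d
def atz(p,u,v,z):
    c,d=ray(p,u,v);return c+d*(z-c[2])/d[2]
E
python3 - <<'E'
from h import *
s=r.read_state();print(s['tcp_pos'],s['tcp_rot'],s['force'],s['time_s'])
for n in('scene','side'):
    p=viewer.camera(n);save(p,n+'1')
    for t in('chest','barrel','near_notch','wall','knob','grip','jar','collar','stake','hammer','vase','bowl','offcut'):
        for o in viewer.place_of(p,t)[:1]: print(n,t,np.round(o['point']),round(o['confidence'],2))
print(r.read_state()['time_s'])
E
```

```text
pics
[5.49484768e+02 3.14999061e-02 2.27813163e+02] [-2.22018025 -2.22020884  0.00229689] [-0.34054798 -0.07287366 -0.13401866] 0.0
scene chest [595.  50.  -4.] 0.71
scene barrel [610.  -4. 104.] 0.79
scene near_notch [592.  -6. 123.] 0.83
scene wall [583.  26. 121.] 0.82
scene knob [560. -12. 118.] 0.62
scene grip [612.  -1. 103.] 0.67
scene jar [704. -31.  92.] 0.89
scene collar [662.  89.  93.] 0.78
scene stake [653. 175.  88.] 0.73
scene hammer [410.   6.   0.] 0.69
scene vase [ 438. -386.   -4.] 0.9
scene bowl [ 571. -403.    0.] 0.76
scene offcut [515. 418.  -2.] 0.58
side chest [594.  52.  -1.] 0.72
side barrel [609.  -4. 103.] 0.67
side near_notch [593.  -5. 124.] 0.92
side wall [591.  25. 124.] 0.77
side knob [565.  -9. 118.] 0.47
side grip [605.  -7. 107.] 0.52
side jar [706. -30.  90.] 0.57
side collar [564. -12. 122.] 0.37
side stake [649. 175.  87.] 0.46
side hammer [410.   6.   2.] 0.59
side vase [ 440. -392.    1.] 0.93
side bowl [ 574. -406.   -2.] 0.62
side offcut [515. 418.  -1.] 0.88
1.4
```

View pics/scene1.png

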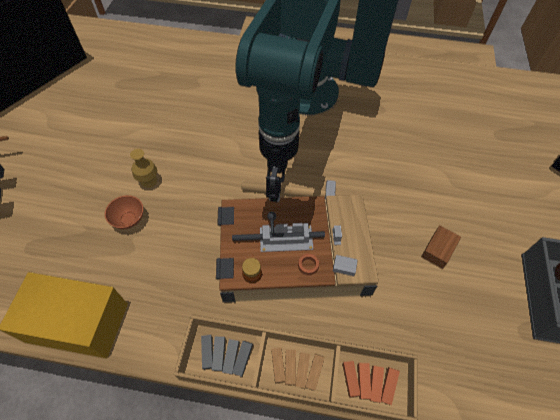

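View pics/side1.png

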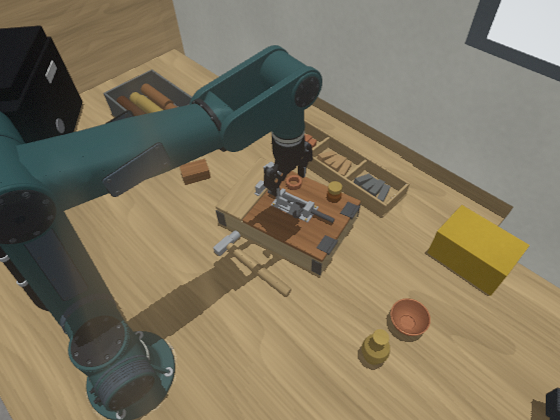

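The scene view shows the chest at about (300,245) with the bolt at (285,235). The handle lies toward the robot, with the knob near (270,215). The side view agrees. Next I'll take a wrist view for the yaw and the notches.

```bash
cat >> h.py <<'E'
def pose():
    s=r.read_state();return np.array(s['tcp_pos']),Ro.from_rotvec(s['tcp_rot']).as_matrix()
def wz(p,P,u,v,z):
    K=p['camera_matrix'];x=(u-K[0,2])/K[0,0];y=(v-K[1,2])/K[1,1];th=np.hypot(x,y)
    d=np.array([x/th*np.sin(th),y/th*np.sin(th),np.cos(th)]);H=np.array(p['hand_eye'])
    c=P[0]+P[1]@H[:3,3];d=P[1]@H[:3,:3]@d;return c+d*(z-c[2])/d[2]
E
python3 - <<'E'
from h import *
P=pose();p=viewer.camera('wrist');save(p,'w1');print(P[1].round(3),p['hand_eye'].round(2),p['camera_matrix'].round(1))
for t in('chest','barrel','near_notch','wall','knob','grip'):
    for o in viewer.place_of(p,t)[:1]: print(t,np.round(o['point']),round(o['confidence'],2))
i=p['frame'][:,:,::-1];cv2.imwrite('pics/w1b.png',cv2.resize(i,(784,588),interpolation=2))
E
```

```text
[[-0.  1.  0.]
 [ 1.  0.  0.]
 [ 0.  0. -1.]] [[  -0.     -0.95   -0.33   84.44]
 [   1.     -0.     -0.     -0.41]
 [   0.     -0.33    0.95 -143.9 ]
 [   0.      0.      0.      1.  ]] [[325.2   0.  278.6]
 [  0.  325.2 210.8]
 [  0.    0.    1. ]]
chest [594.  50.  -3.] 0.9
barrel [607.  -1. 107.] 0.67
near_notch [564. -13. 122.] 0.59
wall [585.  29. 126.] 0.64
knob [566. -11. 124.] 0.91
grip [609.  -4. 106.] 0.9
```

View pics/w1b.png

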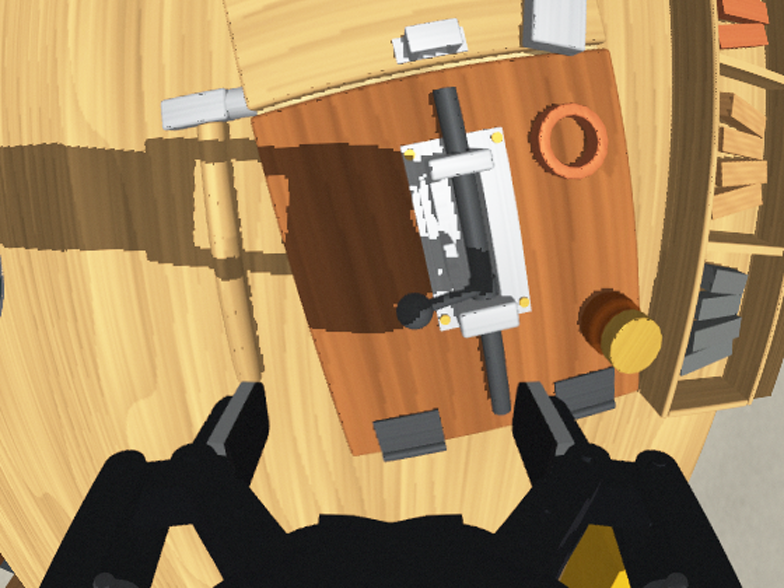

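The wrist view (1.4x) shows the bolt's rod from (447,90) to (503,410), the knob at (415,311), the plate's right edge from (500,128) to (531,307) and the keeper at (432,42). The far notch is in shadow and can't be read.

```bash
python3 - <<'E'
from h import *
P=pose();p=viewer.camera('wrist')
f=lambda u,v,z:wz(p,P,u/1.4,v/1.4,z)
a,b=f(448,95,106),f(502,405,106);print('rod',a,b,'yaw',np.arctan2(-(a-b)[0],(a-b)[1]))
a,b=f(500,128,92),f(531,307,92);print('edge',a,b,'yaw',np.arctan2(-(a-b)[0],(a-b)[1]))
a,b=f(402,147,92),f(500,128,92);print('far end',a,b,'yaw',np.arctan2((b-a)[1],(b-a)[0]))
print('knob',f(415,311,122))
print('keeper',f(432,35,110))
m=viewer.masks_of(p,'knob');mm=viewer.masks_of(p,'barrel')[0]['mask']
# rectified top view at z=124 of slot/wall, gain-boosted
i=p['frame'][:,:,::-1]
c=i[80:245,270:400];c=cv2.resize(c,None,fx=3.6,fy=3.6,interpolation=cv2.INTER_CUBIC)
g=(255*(c/255.)**.45).astype('uint8');cv2.imwrite('pics/w1c.png',g)
print(g.shape)
E
```

```text
rod [582.73407512 113.72162422 106.        ] [628.60872498 -90.0134676  106.        ] yaw 0.22147446615276445
edge [617.08151112  96.11581894  92.        ] [645.40956717 -21.17198836  92.        ] yaw 0.23698737868615186
far end [556.71094733  82.43227771  92.        ] [617.08151112  96.11581894  92.        ] yaw 0.22289309175017252
knob [564.19146785 -12.16469616 122.        ]
keeper [573.16136423 148.86373184 110.        ]
(594, 468, 3)
```

View pics/w1c.png

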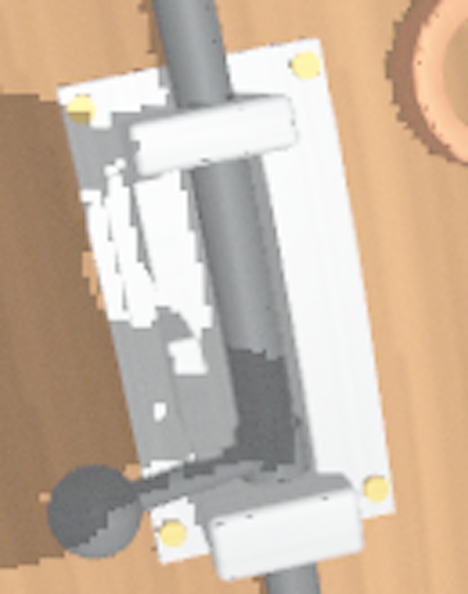

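Emit:
send_rows:
  motion: "0 0 0.149 0 0 0 0.085;0 0 0.149 0 0 0 0.085;0 0 0.149 0 0 0 0.085;0 0 0.149 0 0 0 0.085;0 0 0.149 0 0 0 0.085;0 0 0.149 0 0 0 0.085;0 0 0.149 0 0 0 0.085;0 0 0.149 0 0 0 0.085"

```text
time_s: 2.7
tcp_pos: [550.0, -0.0, 229.0]
tcp_rot: [3.087, 0.582, 0.0]
force: [0.5, -0.0, -0.1]
finger_gap: 0.999
gripper_force: 0.0
```

Emit:
send_rows:
  motion: "0 0 0.0775 0 0 0 0.085;0 0 0.0775 0 0 0 0.085;0 0 0 0.006 0.008 0.022 0.06;0 0 0 0.006 0.007 0.022 0.06;0 0 0 0 0 0 0.06"

```text
time_s: 3.2
tcp_pos: [563.5, -12.3, 181.0]
tcp_rot: [-3.121, -0.349, 0.011]
force: [0.4, -0.1, -0.2]
finger_gap: 0.702
gripper_force: 0.0
```

```bash
cat >> h.py <<'E'
yaw=0.224;A0=np.array([608.1,-2.2,106]);Rc=Ro.from_euler('z',yaw).as_matrix()
def ch(w): return Rc.T@(np.array(w)-A0)
E
python3 - <<'E'
from h import *
P=pose();print(P,ch(P[0]));p=viewer.camera('wrist')
for t in('chest','barrel','near_notch','wall','knob','grip'):
    for o in viewer.place_of(p,t)[:1]: print(t,np.round(o['point']),ch(o['point']).round(1),round(o['confidence'],2))
m=viewer.masks_of(p,'knob')
i=p['frame'][:,:,::-1];g=(255*(i/255.)**.6).astype('uint8');cv2.imwrite('pics/w2.png',cv2.resize(g,(784,588),interpolation=2))
for o in m[:2]:
    y,x=np.where(o['mask']);print('mask',o['confidence'],x.mean(),y.mean(),x.min(),x.max(),y.min(),y.max())
    print(wz(p,P,x.mean(),y.mean(),122.5),ch(wz(p,P,x.mean(),y.mean(),122.5)))
E
```

```text
(array([563.49781594, -12.27404201, 181.04251103]), array([[ 9.75214197e-01,  2.21144724e-01, -7.23061086e-03],
       [ 2.21155141e-01, -9.75238413e-01,  6.64323108e-04],
       [-6.90465791e-03, -2.24694409e-03, -9.99973638e-01]])) [-45.7256371    0.08518865  75.04251103]
chest [593.  56.  -0.] [  -1.9   59.6 -106.3] 0.62
barrel [606.  -3. 105.] [-2.  -0.8 -0.9] 0.72
near_notch [587.  -4. 125.] [-20.5   3.1  19. ] 0.64
wall [583.  28. 125.] [-17.4  35.3  19.4] 0.94
knob [568.  -9. 122.] [-41.1   2.4  16.4] 0.68
grip [610.  -5. 108.] [ 1.5 -3.2  1.9] 0.93
mask 0.55 279.1674140508221 214.101644245142 263 295 169 244
[574.36904399  -9.75139622 122.5       ] [-34.56564893   0.12996878  16.5       ]
```

View pics/w2.png

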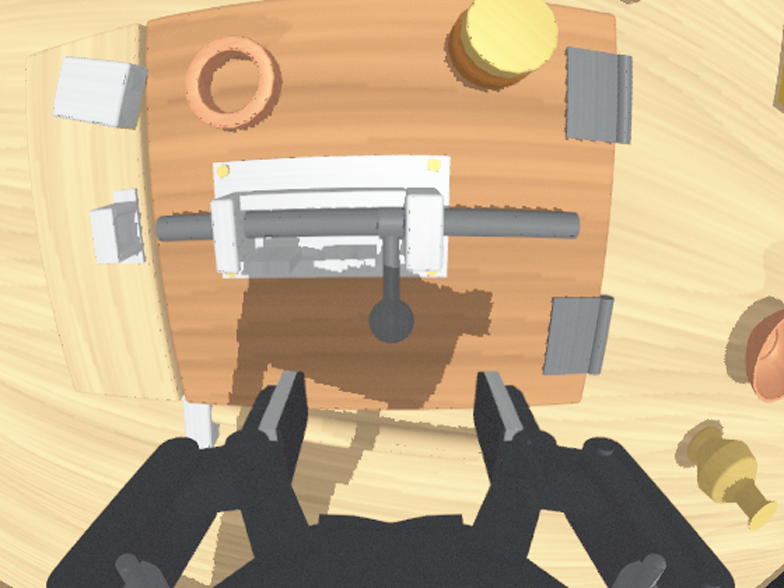

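The wrist view (1.4x) shows the knob at (391,322), midway between the fingers at (303) and (477), so it is aligned along y. I'll descend and grip.

Emit:
send_rows:
  motion: "0 0 0 0 0 0.02 0.06;0 0 0 0 0 0.02 0.06;0 0 0 0 0 0.013 0.05;0 0 0 0 0 0 0.04;0 0 0 0 0 0 0.03;0 0 0 0 0 0 0.025;0 0 0 0 0 0 0.02;0 0 0 0 0 0 0.018"

```text
time_s: 4.4
tcp_pos: [565.5, -12.0, 133.0]
tcp_rot: [3.122, 0.351, 0.003]
force: [0.1, 0.4, 0.6]
finger_gap: 0.21
gripper_force: 0.0
```

Emit:
send_rows:
  motion: "0 0 0 0 0 0 0.018;0 0 0 0 0 0 0.018"

```text
time_s: 4.6
tcp_pos: [565.1, -12.0, 132.3]
tcp_rot: [3.122, 0.351, 0.001]
force: [-0.8, -0.0, -0.2]
finger_gap: 0.213
gripper_force: 0.0
```

```bash
python3 - <<'E'
from h import *
P=pose();print(ch(P[0]),r.read_state()['finger_gap'],r.read_state()['gripper_force']);p=viewer.camera('wrist')
i=p['frame'][150:420,130:430,::-1];g=(255*(i/255.)**.5).astype('uint8');cv2.imwrite('pics/w3.png',cv2.resize(g,(660,594),interpolation=2))
E
```

```text
[-4.40640552e+01 -2.36786246e-03  2.62631797e+01] 0.21333559027298407 0.0
```

View pics/w3.png

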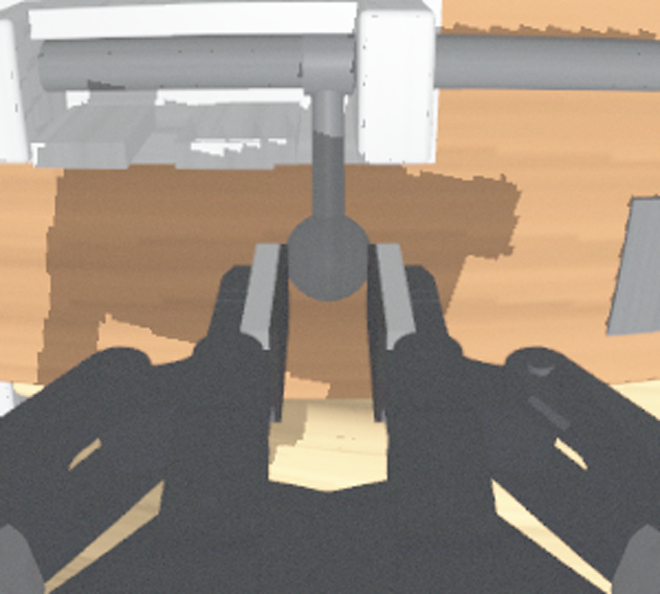

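The crop shows the knob at (328,255) between the fingertips, but no grip force. There seems to be a gap in the wall around u≈150–200, about 42 mm from the stem, which may be the far notch. I'll regrip 7 mm lower.

Emit:
send_rows:
  motion: "0 0 0 0 0 0 0.034;0 0 0 0 0 0 0.034;0 0 0 0 0 0.004 0.034;0 0 0 0 0 0.003 0.03;0 0 0 0 0 0 0.02;0 0 0 0 0 0 0.015;0 0 0 0 0 0 0.015;0 0 0 0 0 0 0.015"

```text
time_s: 5.45
tcp_pos: [565.0, -12.1, 124.9]
tcp_rot: [3.122, 0.351, -0.0]
force: [-0.3, -1.4, -1.6]
finger_gap: 0.186
gripper_force: 32.4
```

Emit:
send_rows:
  motion: "0 0 0 0.0035 0 -0.0074 0.015;0 0 0 0.004 0 -0.0059 0.015;0 0 0 0.0049 0 -0.0053 0.015;0 0 0 0 0 0 0.015"

```text
time_s: 5.85
tcp_pos: [578.8, -9.0, 145.5]
tcp_rot: [3.121, 0.351, 0.006]
force: [-0.1, 0.7, -0.1]
finger_gap: 0.175
gripper_force: 0.0
```

Emit:
send_rows:
  motion: "0 0 0 0.0056 0 -0.0045 0.015;0 0 0 0.0062 0 -0.0036 0.015;0 0 0 0.0067 0 -0.0027 0.015;0 0 0 0.0023 0 -0.0006 0.015;0 0 0 0 0 0 0.015"

```text
time_s: 6.35
tcp_pos: [597.8, -4.5, 155.0]
tcp_rot: [3.122, 0.351, 0.0]
force: [0.2, -0.1, 0.6]
finger_gap: 0.177
gripper_force: 0.0
```

```bash
python3 - <<'E'
from h import *
P=pose();s=r.read_state();print(ch(P[0]),s['finger_gap'],s['gripper_force'],s['force']);p=viewer.camera('wrist')
i=p['frame'][100:370,130:430,::-1];g=(255*(i/255.)**.5).astype('uint8');cv2.imwrite('pics/w4.png',cv2.resize(g,(660,594),interpolation=2))
E
```

```text
[-1.05047570e+01  4.68290709e-02  4.89777820e+01] 0.1768003049078574 0.0 [ 0.24822862 -0.05711814  0.59965786]
```

View pics/w4.png

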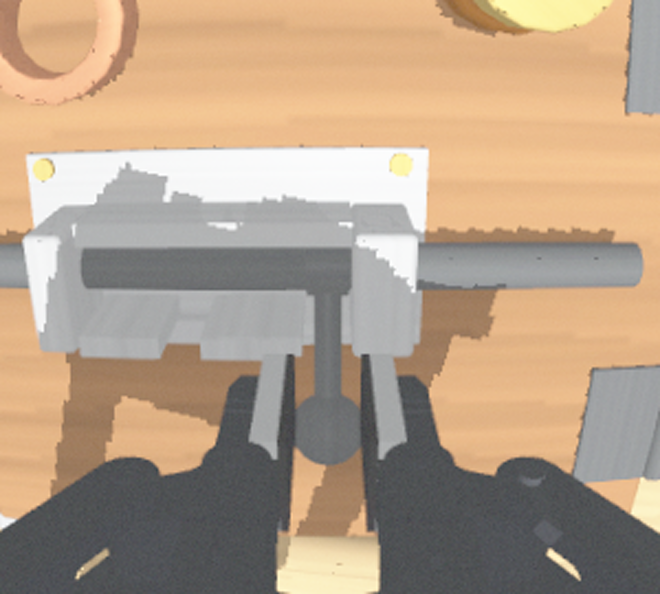

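The crop shows the knob still lying in the notch at (328,425), so it slipped out of the weak grip. It also shows the far notch clearly as a gap in the wall's top edge, from (163,355) to (203,355). I'll compute its y.

```bash
python3 - <<'E'
from h import *
P=pose();p=viewer.camera('wrist')
for u,v in((163,356),(202,356),(304,356),(80,355),(352,350),(328,320)):
    print(u,v,ch(wz(p,P,130+u/2.2,100+v/2.2,124)).round(1))
print(ch(wz(p,P,130+328/2.2,100+425/2.2,122.5)).round(1),r.read_state()['time_s'])
E
```

```text
163 356 [-20.8  46.4  18. ]
202 356 [-20.5  35.2  18. ]
304 356 [-20.2   6.7  18. ]
80 355 [-21.3  71.5  18. ]
352 350 [-18.3  -6.5  18. ]
328 320 [-9.2  0.1 18. ]
[-44.1   0.1  16.5] 6.45
```

Emit:
send_rows:
  motion: "0 0 0 -0.017 0 0 0.06;0 0 0 -0.0175 0 0 0.06;0 0 0 0 0 0 0.06;0 0 0 0 0 0.012 0.06;0 0 0 0 0 0.012 0.05;0 0 0 0 0 0.011 0.04;0 0 0 0 0 0 0.03;0 0 0 0 0 0 0.02"

```text
time_s: 7.25
tcp_pos: [563.4, -12.2, 118.9]
tcp_rot: [-3.122, -0.351, 0.003]
force: [-0.9, 1.0, -1.0]
finger_gap: 0.236
gripper_force: 14.4
```

Emit:
send_rows:
  motion: "0 0 0 0 0 0 0.01;0 0 0 0 0 0 0.005;0 0 0 0 0 0 0.005;0 0 0 0 0 0 0.005"

```text
time_s: 7.65
tcp_pos: [563.8, -12.1, 120.1]
tcp_rot: [-3.122, -0.351, -0.0]
force: [-0.4, 0.6, -1.2]
finger_gap: 0.207
gripper_force: 58.7
```

Far notch measured: y from 35.2 to 46.4, so its middle is about 41 mm and its width 11 mm, which is plausible. The near-notch edge came out at 6.7 mm against 7 expected. The grip is now firm at 59 N. I'll lift a little, then lean the tool so the fingertips clear the wall.

Emit:
send_rows:
  motion: "0 0 0 0.0016 0 -0.0037 0.005;0 0 0 0.0019 0 -0.0037 0.005;0 0 0 0 0 0 0.005"

```text
time_s: 7.95
tcp_pos: [568.0, -11.6, 128.7]
tcp_rot: [3.121, 0.351, 0.003]
force: [1.8, 0.7, 12.9]
finger_gap: 0.114
gripper_force: 9.5
```

Emit:
send_rows:
  motion: "0 -0.149 0 -0.0003 0 0 0.005;0 -0.149 0 -0.0003 0 0 0.005;0 -0.149 0 -0.0003 0 0 0.005;0 -0.149 0 -0.0003 0 0 0.005;0 0 0 0 0 0 0.005;0 0 0 0 0 0 0.005"

```text
time_s: 8.55
tcp_pos: [569.4, -11.4, 128.7]
tcp_rot: [2.925, 0.329, -0.889]
force: [5.9, 2.6, 2.8]
finger_gap: 0.059
gripper_force: 2.7
```

```bash
cat > st.py <<'E'
from h import *
P=pose();s=r.read_state();print('tcp chest',ch(P[0]).round(2),'t',s['time_s'],'gap',round(s['finger_gap'],3),s['gripper_force'],'F',(Rc.T@s['force']).round(2));print('axes in chest\n',(Rc.T@P[1]).round(3))
E
python3 st.py; python3 - <<'E'
from h import *
a=.596;c,s=np.cos(a),np.sin(a)
th=[1.05,.9,.75,.6,.48,.36,.25]
for i in range(6):
    X=-48*(np.sin(th[i+1])-np.sin(th[i]));Z=48*(np.cos(th[i+1])-np.cos(th[i]));print(th[i+1],round(X*c-Z*s,2),round(-X*s-Z*c,2))
E
```

```text
tcp chest [-39.77  -0.42  22.72] t 8.55 gap 0.059 2.6810547430068254 F [6.28 1.2  2.77]
axes in chest
 [[ 0.831  0.001 -0.556]
 [-0.    -1.    -0.002]
 [-0.556  0.002 -0.831]]
0.9 -0.0 -7.19
0.75 1.07 -7.11
0.6 2.12 -6.87
0.48 2.42 -5.22
0.36 3.03 -4.89
0.25 3.28 -4.14
```

```bash
python3 - <<'E'
from h import *
P=pose();p=viewer.camera('wrist');i=p['frame'][130:400,130:430,::-1];a=(255*(i/255.)**.5).astype('uint8');a=cv2.resize(a,(400,360),interpolation=2)
q=viewer.camera('side');o=viewer.place_of(q,'knob')[:1];print(o)
b=q['frame'][150:250,235:345,::-1];b=cv2.resize(b,(400,364),interpolation=2)[:360]
b=(255*(b/255.)**.6).astype('uint8')
cv2.imwrite('pics/w5.png',np.hstack([a,b]))
for z in(0,19):
  X=P[0]+P[1]@[0,0,z];c=q['R']@X+q['t'];u=(q['camera_matrix']@c)[:2]/c[2];print(u)
for kx,kz in((-45.1,16.5),):
  X=A0+Rc@[kx,0,kz];c=q['R']@X+q['t'];u=(q['camera_matrix']@c)[:2]/c[2];print('knob exp',u)
E
```

```text
[{'point': [564.9, -14.3, 120.1], 'confidence': 0.38}]
[297.81909694 211.0337866 ]
[295.86565025 217.08677072]
knob exp [296.69553577 213.64654758]
```

View pics/w5.png

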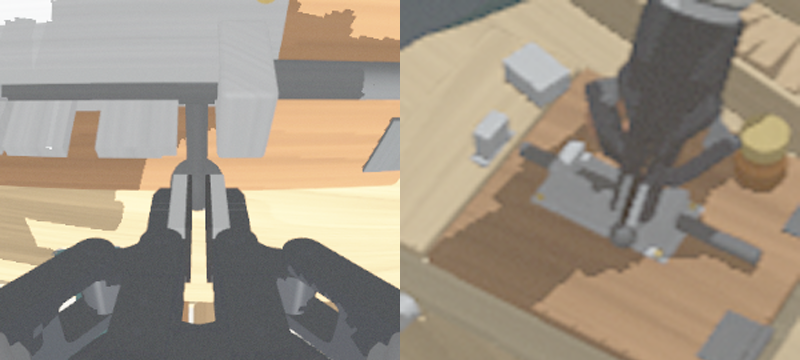

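In the left crop the fingertips end just above the ball at (197,180), and the side crop agrees. The real tips reach less far past the ball than I assumed, so I must grip about 7 mm lower. Opening, straightening and checking the pose.

Emit:
send_rows:
  motion: "0 0 0 0 0 0 0.05;0 0 0 0 0 -0.01 0.05;0 0 0 0 0 -0.015 0.05;0 0.149 0 0 0 0 0.05;0 0.149 0 0 0 0 0.05;0 0.149 0 0 0 0 0.05;0 0.149 0 0 0 0 0.05;0 0 0 0 0 0 0.05"

```text
time_s: 9.5
tcp_pos: [574.8, -9.1, 148.3]
tcp_rot: [-3.122, -0.348, 0.004]
force: [0.0, -0.8, -0.0]
finger_gap: 0.582
gripper_force: 0.0
```

```bash
python3 st.py;python3 - <<'E'
from h import *
P=pose();p=viewer.camera('wrist')
for o in viewer.masks_of(p,'knob')[:1]:
    m=o['mask'].astype('uint8');y,x=np.where(m);print(o['confidence'],np.median(x),x.min(),x.max(),y.min(),y.max())
    d=cv2.distanceTransform(m,cv2.DIST_L2,5);v,u=np.unravel_index(d.argmax(),d.shape);print(u,v,d.max(),ch(wz(p,P,u,v,122.5)))
E
```

```text
tcp chest [-34.     0.71  42.27] t 9.5 gap 0.582 0.0 F [-0.12 -0.74 -0.01]
axes in chest
 [[ 1.    -0.002 -0.003]
 [-0.002 -1.     0.001]
 [-0.003 -0.001 -1.   ]]
0.72 279.0 261 297 200 286
279 268 17.984497 [-44.87441436   0.78742961  16.5       ]
```

Emit:
send_rows:
  motion: "0 0 0 -0.011 0 0 0.05;0 0 0 0 0 0.012 0.05;0 0 0 0 0 0.012 0.05;0 0 0 0 0 0.006 0.05;0 0 0 0 0 0.005 0.05;0 0 0 0 0 0 0.04;0 0 0 0 0 0 0.03;0 0 0 0 0 0 0.02"

```text
time_s: 10.4
tcp_pos: [569.4, -11.0, 113.9]
tcp_rot: [3.122, 0.351, 0.002]
force: [0.4, 0.2, 0.2]
finger_gap: 0.233
gripper_force: 15.5
```

Emit:
send_rows:
  motion: "0 0 0 0 0 0 0.01;0 0 0 0 0 0 0.005;0 0 0 0 0 0 0.005"

```text
time_s: 10.7
tcp_pos: [569.4, -11.0, 114.1]
tcp_rot: [3.122, 0.351, 0.002]
force: [-0.5, 0.3, 2.0]
finger_gap: 0.211
gripper_force: 58.6
```

```bash
python3 st.py
```

```text
tcp chest [-3.972e+01 -2.000e-02  8.080e+00] t 10.7 gap 0.211 58.62236201763153 F [-0.38  0.38  1.99]
axes in chest
 [[ 1.    -0.     0.001]
 [-0.    -1.    -0.   ]
 [ 0.001  0.    -1.   ]]
```

Emit:
send_rows:
  motion: "0 0 0 0 0 0 0.02;0 0 0 0 0 0 0.034;0 0 0 -0.0055 0 0 0.034;0 0 0 0 0 0 0.034;0 0 0 0 0 0 0.025;0 0 0 0 0 0 0.015;0 0 0 0 0 0 0.005;0 0 0 0 0 0 0.005"

```text
time_s: 11.5
tcp_pos: [563.5, -12.4, 113.6]
tcp_rot: [3.122, 0.351, -0.001]
force: [-2.0, -0.4, 1.3]
finger_gap: 0.214
gripper_force: 58.6
```

```bash
python3 st.py
```

```text
tcp chest [-4.578e+01  2.000e-02  7.550e+00] t 11.5 gap 0.214 58.56903254985809 F [-2.02  0.01  1.27]
axes in chest
 [[ 1. -0. -0.]
 [-0. -1. -0.]
 [-0.  0. -1.]]
```

Emit:
send_rows:
  motion: "0 0 0 0.0008 0 -0.002 0.005;0 0 0 0.0008 0 -0.002 0.005;0 0 0 0.0009 0 -0.002 0.005;0 0 0 0.001 0 -0.0018 0.005;0 0 0 0 0 0 0.005"

```text
time_s: 12.0
tcp_pos: [566.9, -11.4, 120.6]
tcp_rot: [-3.122, -0.352, 0.001]
force: [-0.1, -0.4, -5.8]
finger_gap: 0.213
gripper_force: 58.7
```

```bash
python3 st.py
```

```text
tcp chest [-42.18   0.16  14.57] t 12.0 gap 0.213 58.70188772678375 F [-0.16 -0.41 -5.82]
axes in chest
 [[ 1.     0.001 -0.001]
 [ 0.001 -1.     0.   ]
 [-0.001 -0.    -1.   ]]
```

```bash
cat > kn.py <<'E'
from h import *
P=pose();p=viewer.camera('wrist');H=np.array(p['hand_eye']);Hi=np.linalg.inv(H);K=p['camera_matrix']
def proj(c):
    X=P[1].T@(A0+Rc@np.array(c)-P[0]);X=Hi[:3,:3]@X+Hi[:3,3];rr=np.hypot(X[0],X[1]);th=np.arctan2(rr,X[2]);return K[0,2]+K[0,0]*th*X[0]/rr,K[1,2]+K[1,1]*th*X[1]/rr
for t in('knob','grip'):
  for o in viewer.masks_of(p,t)[:1]:
    y,x=np.where(o['mask']);print(t,o['confidence'],np.median(x),x.min(),x.max(),y.min(),y.max())
for o in viewer.place_of(p,'knob')[:1]:print(ch(o['point']),o['confidence'])
for a in np.arange(0,1.3,.2):print(round(a,2),np.round(proj([-48*np.sin(a),ch(P[0])[1],48*np.cos(a)]),1),end=' ')
q=viewer.camera('side')
for o in viewer.place_of(q,'knob')[:1]:print('side',ch(o['point']),o['confidence'])
E
python3 kn.py
```

```text
knob 0.72 278.0 259 297 199 304
grip 0.58 279.0 259 298 200 304
[-42.38335459  -1.01057108  21.7       ] 0.88
0.0 [279.2 220.2] 0.2 [279.2 242.9] 0.4 [279.1 260.8] 0.6 [279.1 273.3] 0.8 [279.1 280.5] 1.0 [279.1 282.9] 1.2 [279.1 281.3] side [-42.05762565   3.12027637  21.        ] 0.61
```

```bash
python3 - <<'E'
import numpy as np
th=[1.04,.97,.9,.83,.76,.68,.6,.52,.44,.37,.30];a=[0]+[.134*i for i in range(1,7)]+[.804]*4
T=lambda t,a:np.array([-48*np.sin(t)-9*np.sin(a),48*np.cos(t)-9*np.cos(a)])
for i in range(10):
    X,Z=T(th[i+1],a[i+1])-T(th[i],a[i]);c,s=np.cos(a[i]),np.sin(a[i])
    print(f"0 {-(a[i+1]-a[i]):.3f} 0 {(X*c-Z*s)/1e3:.4f} 0 {(-X*s-Z*c)/1e3:.4f} 0.005;",T(th[i+1],a[i+1]))
E
```

```text
0 -0.134 0 0.0006 0 -0.0029 0.005; [-40.79690832  18.21505866]
0 -0.134 0 0.0004 0 -0.0030 0.005; [-39.98292193  21.15855659]
0 -0.134 0 0.0002 0 -0.0031 0.005; [-38.94204297  24.11151364]
0 -0.134 0 0.0000 0 -0.0032 0.005; [-37.66453884  27.05430329]
0 -0.134 0 -0.0000 0 -0.0037 0.005; [-35.77093904  30.26909551]
0 -0.134 0 -0.0002 0 -0.0038 0.005; [-33.58407327  33.37162404]
0 -0.000 0 0.0008 0 -0.0038 0.005; [-30.33148116  35.41083515]
0 -0.000 0 0.0011 0 -0.0037 0.005; [-26.92632887  37.18359436]
0 -0.000 0 0.0012 0 -0.0031 0.005; [-23.83877528  38.50722712]
0 -0.000 0 0.0014 0 -0.0031 0.005; [-20.66620446  39.61166601]
```

Emit:
send_rows:
  motion: "0 -0.134 0 0.0006 0 -0.0029 0.005;0 -0.134 0 0.0004 0 -0.003 0.005;0 -0.134 0 0.0002 0 -0.0031 0.005;0 0 0 0 0 0 0.005"

```text
time_s: 12.7
tcp_pos: [571.9, -10.1, 127.4]
tcp_rot: [3.016, 0.339, -0.62]
force: [3.0, 1.7, -2.9]
finger_gap: 0.209
gripper_force: 63.8
```

```bash
python3 st.py; python3 kn.py
```

```text
tcp chest [-37.08   0.31  21.42] t 12.7 gap 0.209 63.79151701927185 F [ 3.25  0.96 -2.92]
axes in chest
 [[ 0.919  0.    -0.394]
 [ 0.    -1.     0.001]
 [-0.394 -0.001 -0.919]]
knob 0.66 278.0 259 297 207 311
grip 0.75 278.0 259 297 207 311
[-33.72064222   2.34910368  31.4       ] 0.94
0.0 [279.  273.4] 0.2 [279.  285.8] 0.4 [279.  292.5] 0.6 [279.  294.2] 0.8 [279.  291.7] 1.0 [279.  285.9] 1.2 [279.  277.4] side [-34.62410455   3.7856815   29.9       ] 0.62
```

Emit:
send_rows:
  motion: "0 -0.134 0 -0.0012 0 -0.0038 0.005;0 -0.134 0 -0.0002 0 -0.0037 0.005;0 -0.134 0 -0.0004 0 -0.0038 0.005;0 0 0 0 0 0 0.005"

```text
time_s: 13.4
tcp_pos: [573.9, -9.8, 136.1]
tcp_rot: [2.792, 0.316, -1.198]
force: [4.0, 2.8, -4.8]
finger_gap: 0.214
gripper_force: 64.1
```

```bash
python3 st.py; python3 kn.py
```

```text
tcp chest [-35.05   0.24  30.07] t 13.4 gap 0.214 64.10710215568542 F [ 4.49  1.86 -4.81]
axes in chest
 [[ 0.689  0.    -0.725]
 [ 0.002 -1.     0.001]
 [-0.725 -0.002 -0.689]]
knob 0.95 278.0 259 298 208 309
grip 0.66 278.0 258 298 208 310
[-28.26919765   1.51738736  36.4       ] 0.97
0.0 [278.9 299.7] 0.2 [278.9 300.9] 0.4 [278.9 297.7] 0.6 [278.9 291.1] 0.8 [278.9 281.7] 1.0 [278.9 270.3] 1.2 [279.  257.2] side [-190.45555455   53.13362158 -107.        ] 0.52
```

Emit:
send_rows:
  motion: "0 0 0 0.0018 0 -0.0037 0.005;0 0 0 0.0016 0 -0.0037 0.005;0 0 0 0.0017 0 -0.0031 0.005;0 0 0 0.0014 0 -0.0031 0.005;0 0 0 0 0 0 0.005"

```text
time_s: 14.2
tcp_pos: [587.7, -7.1, 146.6]
tcp_rot: [2.797, 0.312, -1.185]
force: [0.1, 0.8, -6.7]
finger_gap: 0.204
gripper_force: 58.8
```

```bash
python3 st.py; python3 kn.py
```

```text
tcp chest [-20.93  -0.25  40.56] t 14.2 gap 0.204 58.805978894233704 F [ 0.26  0.74 -6.68]
axes in chest
 [[ 0.696 -0.001 -0.718]
 [-0.002 -1.     0.   ]
 [-0.718  0.001 -0.696]]
knob 0.63 278.0 261 296 199 301
grip 0.84 279.0 261 296 199 301
[-1.32218970e+01  3.79472852e-02  4.46000000e+01] 0.79
0.0 [278.9 280.8] 0.2 [278.9 283.2] 0.4 [278.9 281.5] 0.6 [278.9 276.5] 0.8 [278.9 268.8] 1.0 [278.9 259. ] 1.2 [278.9 247.4] side [-19.60884697   0.36485706  42.        ] 0.36
```

Emit:
send_rows:
  motion: "0 0 0 0.0024 0 -0.0026 0.005;0 0 0 0 0 0 0.005;0 0 0 0 -0.003 0 0.005;0 0 0 0 -0.003 0 0.005;0 0 0 0 -0.003 0 0.005;0 0 0 0 0 0 0.005"

```text
time_s: 15.1
tcp_pos: [588.7, 3.4, 145.5]
tcp_rot: [2.796, 0.316, -1.188]
force: [-0.2, 0.0, 0.0]
finger_gap: 0.052
gripper_force: 0.0
```

```bash
python3 st.py; python3 kn.py
```

```text
tcp chest [-17.64   9.73  39.54] t 15.1 gap 0.052 0.0 F [-0.2   0.09  0.04]
axes in chest
 [[ 0.694  0.001 -0.72 ]
 [ 0.001 -1.    -0.   ]
 [-0.72  -0.    -0.694]]
knob 0.79 296.0 278 312 208 263
grip 0.83 296.0 277 312 206 265
[-43.22509244  -0.20342959  15.6       ] 0.97
0.0 [279.  284.7] 0.2 [278.9 286.7] 0.4 [278.9 284.9] 0.6 [278.9 279.7] 0.8 [278.9 272. ] 1.0 [278.9 262.1] 1.2 [278.9 250.6] side [-43.99645673  -0.43794426  15.9       ] 0.42
```

The wrist and side estimates put the knob back at (-43,-0,16), so it slipped and fell back into the near notch. The arc was adding radial tension. I'll regrip deeper, with an arc computed from the measured grip pose and checked at each step.

Emit:
send_rows:
  motion: "0 0.134 0 0 0 -0.02 0.05;0 0.134 0 0 0 -0.005 0.05;0 0.134 0 0 0 0 0.05;0 0.134 0 0 0 0 0.05;0 0.134 0 -0.01 0.004 0 0.05;0 0.134 0 -0.014 0.0057 0 0.05;0 0 0 -0.014 0 0 0.05;0 0 0 0 0 0 0.05"

```text
time_s: 16.2
tcp_pos: [569.2, -11.9, 168.4]
tcp_rot: [3.122, 0.348, 0.0]
force: [0.2, -0.2, 0.3]
finger_gap: 0.585
gripper_force: 0.0
```

```bash
python3 st.py; python3 - <<'E'
from h import *
P=pose();p=viewer.camera('wrist')
m=viewer.masks_of(p,'knob')[0]['mask'].astype('uint8')
d=cv2.distanceTransform(m,cv2.DIST_L2,5);v,u=np.unravel_index(d.argmax(),d.shape);print(u,v,d.max(),ch(wz(p,P,u,v,122.5)))
E
```

```text
tcp chest [-40.05  -0.82  62.41] t 16.2 gap 0.585 0.0 F [ 0.16 -0.29  0.28]
axes in chest
 [[ 1.    -0.002  0.   ]
 [-0.002 -1.    -0.   ]
 [ 0.     0.    -1.   ]]
277 244 16.181398 [-44.40912029   0.49307797  16.5       ]
```

Emit:
send_rows:
  motion: "0 0 0 -0.0045 -0.001 0.016 0.05;0 0 0 0 0 0.016 0.05;0 0 0 0 0 0.014 0.05;0 0 0 0 0 0.006 0.045;0 0 0 0 0 0.005 0.035;0 0 0 0 0 0 0.025;0 0 0 0 0 0 0.015;0 0 0 0 0 0 0"

```text
time_s: 17.1
tcp_pos: [567.4, -11.2, 111.2]
tcp_rot: [3.122, 0.351, 0.002]
force: [0.4, 0.1, -1.0]
finger_gap: 0.215
gripper_force: 58.6
```

Emit:
send_rows:
  motion: "0 0 0 0 0 0 0;0 0 0 0 0 0 0"

```text
time_s: 17.3
tcp_pos: [567.3, -11.2, 111.0]
tcp_rot: [3.122, 0.351, 0.002]
force: [0.9, -0.2, -1.1]
finger_gap: 0.217
gripper_force: 58.6
```

```bash
python3 st.py; cat > plan.py <<'E'
# usage: plan.py save | plan.py th,a th,a ...   rows to follow the arc from the saved grip pose
from h import *;import sys,json
P=pose();c=ch(P[0]);M=Rc.T@P[1];a0=np.arctan2(-M[0,2],-M[2,2]);kx,kz=-44.6,16.5
if sys.argv[1]=='save': json.dump([c[0],c[2]],open('g.json','w'));print(c)
else:
    g=json.load(open('g.json'));ox,oz=kx-g[0],kz-g[1]
    prev=np.array([c[0],c[2]])
    for t in sys.argv[1:]:
        th,a=map(float,t.split(','))
        ko=np.array([kx-48*(np.sin(th)-np.sin(1.22)),kz+48*(np.cos(th)-np.cos(1.22))])
        R=lambda a:np.array([[np.cos(a),np.sin(a)],[-np.sin(a),np.cos(a)]])
        T=ko-R(a)@[ox,oz];X,Z=T-prev
        print(f"0 {a0-a:.3f} 0 {(X*np.cos(a0)-Z*np.sin(a0))/1e3:.4f} 0 {(-X*np.sin(a0)-Z*np.cos(a0))/1e3:.4f} 0;")
        prev,a0=T,a
E
python3 plan.py save; python3 plan.py 1.17,0 1.12,.06 1.06,.12 1.0,.18 .94,.24 .88,.3
```

```text
tcp chest [-41.79   0.26   5.03] t 17.3 gap 0.217 58.59763741493225 F [ 0.88 -0.36 -1.13]
axes in chest
 [[ 1.    -0.     0.001]
 [-0.    -1.    -0.   ]
 [ 0.001  0.    -1.   ]]
[-41.79481408   0.2596263    5.02772194]
0 -0.001 0 0.0009 0 -0.0022 0;
0 -0.060 0 0.0003 0 -0.0020 0;
0 -0.060 0 0.0005 0 -0.0025 0;
0 -0.060 0 0.0005 0 -0.0025 0;
0 -0.060 0 0.0005 0 -0.0025 0;
0 -0.060 0 0.0005 0 -0.0025 0;
```

Emit:
send_rows:
  motion: "0 0 0 0.0009 0 -0.0022 0;0 -0.06 0 0.0003 0 -0.002 0;0 -0.06 0 0.0005 0 -0.0025 0;0 -0.06 0 0.0005 0 -0.0025 0;0 -0.06 0 0.0005 0 -0.0025 0;0 -0.06 0 0.0005 0 -0.0025 0;0 0 0 0 0 0 0;0 0 0 0 0 0 0"

```text
time_s: 18.1
tcp_pos: [571.2, -10.2, 124.1]
tcp_rot: [3.055, 0.343, -0.462]
force: [-1.5, -0.9, -0.7]
finger_gap: 0.216
gripper_force: 59.9
```

```bash
python3 st.py;python3 kn.py; python3 plan.py .88,.3; python3 plan.py .88,.3 .82,.37 .76,.44 .7,.51 .64,.58 .58,.64
```

```text
tcp chest [-37.76   0.35  18.08] t 18.1 gap 0.216 59.85670208930969 F [-1.62 -0.52 -0.73]
axes in chest
 [[ 0.955 -0.    -0.296]
 [-0.    -1.     0.   ]
 [-0.296 -0.    -0.955]]
knob 0.87 279.0 259 298 208 314
grip 0.73 525.0 496 554 287 372
[-35.18316731   2.68230086  28.7       ] 0.72
0.0 [279.1 265.5] 0.2 [279.1 280.8] 0.4 [279.1 290.2] 0.6 [279.  294.4] 0.8 [279. 294.] 1.0 [279.  289.8] 1.2 [279.  282.7] side [-38.09583428   1.60231421  28.1       ] 0.37
0 -0.001 0 0.0002 0 -0.0005 0;
0 -0.001 0 0.0002 0 -0.0005 0;
0 -0.070 0 0.0004 0 -0.0025 0;
0 -0.070 0 0.0003 0 -0.0025 0;
0 -0.070 0 0.0003 0 -0.0025 0;
0 -0.070 0 0.0003 0 -0.0025 0;
0 -0.060 0 0.0004 0 -0.0025 0;
```

Emit:
send_rows:
  motion: "0 0 0 0.0002 0 -0.0005 0;0 -0.07 0 0.0004 0 -0.0025 0;0 -0.07 0 0.0003 0 -0.0025 0;0 -0.07 0 0.0003 0 -0.0025 0;0 -0.07 0 0.0003 0 -0.0025 0;0 -0.06 0 0.0004 0 -0.0025 0;0 0 0 0 0 0 0;0 0 0 0 0 0 0"

```text
time_s: 19.2
tcp_pos: [578.8, -8.4, 135.5]
tcp_rot: [2.9, 0.326, -0.959]
force: [-1.3, 0.7, 0.0]
finger_gap: 0.212
gripper_force: 60.5
```

```bash
python3 st.py;python3 kn.py; python3 plan.py .58,.64 .52,.68 .46,.72 .4,.76 .34,.8 .28,.8 .22,.8
```

```text
tcp chest [-29.99   0.48  29.48] t 19.2 gap 0.212 60.473105907440186 F [-1.07  0.98  0.  ]
axes in chest
 [[ 0.803 -0.    -0.596]
 [ 0.    -1.     0.   ]
 [-0.596 -0.    -0.803]]
knob 0.6 279.0 259 298 208 314
grip 0.72 279.0 258 298 208 314
[-23.16333347   0.96952696  37.4       ] 0.75
0.0 [279.  288.6] 0.2 [279.  294.3] 0.4 [279.  295.1] 0.6 [279. 292.] 0.8 [279.  285.7] 1.0 [279.  276.8] 1.2 [279.  265.9] side [-26.25134392   3.62173199  38.5       ] 0.49
0 -0.002 0 -0.0001 0 0.0002 0;
0 -0.040 0 0.0006 0 -0.0026 0;
0 -0.040 0 0.0007 0 -0.0025 0;
0 -0.040 0 0.0007 0 -0.0025 0;
0 -0.040 0 0.0008 0 -0.0025 0;
0 0.000 0 0.0013 0 -0.0026 0;
0 0.000 0 0.0014 0 -0.0025 0;
```

Emit:
send_rows:
  motion: "0 -0.04 0 0.0006 0 -0.0025 0;0 -0.04 0 0.0007 0 -0.0025 0;0 -0.04 0 0.0007 0 -0.0025 0;0 -0.04 0 0.0008 0 -0.0025 0;0 0 0 0.0013 0 -0.0026 0;0 0 0 0.0014 0 -0.0025 0;0 0 0 0 0 0 0;0 0 0 0 0 0 0"

```text
time_s: 20.3
tcp_pos: [592.5, -5.6, 141.4]
tcp_rot: [2.799, 0.315, -1.181]
force: [-0.5, 0.2, -8.9]
finger_gap: 0.215
gripper_force: 59.0
```

```bash
python3 st.py;python3 kn.py; python3 plan.py .22,.8
```

```text
tcp chest [-15.98   0.2   35.36] t 20.3 gap 0.215 59.03787553310394 F [-0.47  0.35 -8.88]
axes in chest
 [[ 0.698  0.    -0.716]
 [ 0.    -1.     0.   ]
 [-0.716 -0.    -0.698]]
knob 0.88 278.0 259 299 211 315
grip 0.57 279.0 259 298 211 315
[-11.02751894   0.66620277  45.4       ] 0.97
0.0 [278.9 294.1] 0.2 [278.9 295.7] 0.4 [278.9 293.5] 0.6 [278.9 288. ] 0.8 [278.9 279.9] 1.0 [278.9 269.9] 1.2 [278.9 258.2] side [ 0.82443967  0.01729818 -4.6       ] 0.73
0 -0.001 0 -0.0012 0 -0.0008 0;
```

Emit:
send_rows:
  motion: "0 0 0 0.0006 0 0.0006 0;0 0 0 0.0005 0 0.0005 0;0 0 0 0 0 0 0"

```text
time_s: 20.9
tcp_pos: [592.2, -5.6, 141.3]
tcp_rot: [2.799, 0.314, -1.183]
force: [-1.4, -0.7, -10.9]
finger_gap: 0.212
gripper_force: 58.9
```

Emit:
send_rows:
  motion: "0 0 0 0 -0.002 0 0;0 0 0 0 -0.002 0 0;0 0 0 0 0 0 0"

```text
time_s: 21.2
tcp_pos: [591.3, -1.4, 141.3]
tcp_rot: [2.798, 0.315, -1.183]
force: [-1.2, -1.2, -9.3]
finger_gap: 0.215
gripper_force: 59.0
```

```bash
python3 st.py;python3 kn.py
```

```text
tcp chest [-16.23   4.5   35.33] t 21.2 gap 0.215 58.98682773113251 F [-1.46 -0.95 -9.29]
axes in chest
 [[ 0.697 -0.    -0.717]
 [-0.    -1.    -0.   ]
 [-0.717  0.    -0.697]]
knob 0.77 279.0 260 298 210 314
grip 0.75 278.0 259 298 211 315
[-8.79126787  5.07972531 45.3       ] 0.82
0.0 [278.9 294.1] 0.2 [278.9 295.7] 0.4 [278.9 293.4] 0.6 [278.9 287.9] 0.8 [278.9 279.9] 1.0 [278.9 269.8] 1.2 [278.9 258.1] side [-9.75645467  7.14573945 45.6       ] 0.63
```

Emit:
send_rows:
  motion: "0 0 0 0.0008 0 0.0008 0;0 0 0 0.0006 0 0.0006 0;0 0 0 0 -0.003 0 0;0 0 0 0 -0.003 0 0;0 0 0 0 -0.003 0 0;0 0 0 0 -0.003 0 0;0 0 0 0 0 0 0"

```text
time_s: 22.2
tcp_pos: [588.1, 10.8, 140.9]
tcp_rot: [2.798, 0.315, -1.184]
force: [-3.9, -0.4, 5.4]
finger_gap: 0.22
gripper_force: 59.4
```

```bash
python3 st.py;python3 kn.py
```

```text
tcp chest [-16.65  17.11  34.95] t 22.2 gap 0.22 59.42221641540527 F [-3.85  0.44  5.36]
axes in chest
 [[ 0.696 -0.    -0.718]
 [ 0.    -1.     0.   ]
 [-0.718 -0.    -0.696]]
knob 0.72 279.0 259 298 212 315
grip 0.92 278.0 259 298 212 315
[-10.4786693   16.13063823  48.5       ] 0.7
0.0 [278.9 294.8] 0.2 [278.9 296.4] 0.4 [278.9 294. ] 0.6 [278.9 288.5] 0.8 [278.9 280.3] 1.0 [278.9 270.2] 1.2 [278.9 258.4] side [-11.2624168   17.64250458  43.8       ] 0.49
```

Emit:
send_rows:
  motion: "0 0 0 -0.0004 -0.003 -0.0004 0;0 0 0 0 -0.004 0 0;0 0 0 0 -0.004 0 0;0 0 0 0 -0.004 0 0;0 0 0 0 -0.004 0 0;0 0 0 0 -0.003 0 0;0 0 0 0 -0.0015 0 0;0 0 0 0 0 0 0"

```text
time_s: 23.3
tcp_pos: [582.9, 33.6, 141.0]
tcp_rot: [2.798, 0.315, -1.185]
force: [-3.4, -1.1, 6.2]
finger_gap: 0.21
gripper_force: 59.6
```

```bash
python3 st.py;python3 - <<'E'
from h import *
P=pose();p=viewer.camera('wrist');i=p['frame'][90:330,130:430,::-1];a=(255*(i/255.)**.5).astype('uint8');cv2.imwrite('pics/w6.png',cv2.resize(a,(750,600),interpolation=2))
E
```

```text
tcp chest [-16.6   40.48  34.96] t 23.3 gap 0.21 59.57645058631897 F [-3.57 -0.27  6.16]
axes in chest
 [[ 0.696 -0.    -0.718]
 [ 0.    -1.     0.   ]
 [-0.718 -0.    -0.696]]
```

View pics/w6.png

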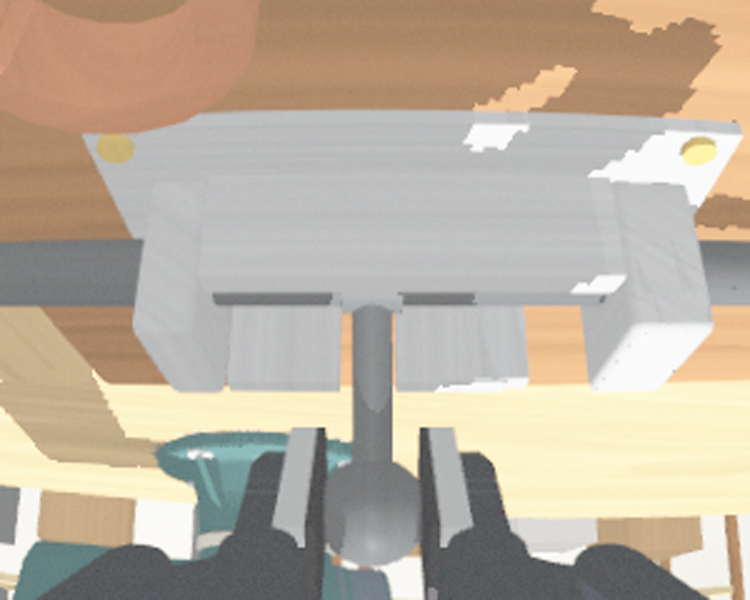

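The wrist view shows the stem, u 353–391, centred over the far notch, u 340–396, with about 0.8 mm still to go in +y. I'll lower along the reverse arc in small, force-checked steps.

```bash
sed -e "s/prev=np.array(\[c\[0\],c\[2\]\])/prev=None/" -e "s/        print(f/        if prev is not None: print(f/; s/X,Z=T-prev/X,Z=(T-prev) if prev is not None else (0,0)/" plan.py > rel.py; python3 rel.py .23,.8 .29,.8 .35,.8 .41,.76 .47,.72 .53,.68 .59,.64 .65,.57 .71,.5 .77,.43 .83,.36 .89,.3 .95,.24 1.01,.18 1.07,.12 1.12,.06 1.17,.02 1.2,0 1.23,0
```

```text
0 0.000 0 -0.0014 0 0.0025 0;
0 0.000 0 -0.0013 0 0.0026 0;
0 0.040 0 -0.0006 0 0.0025 0;
0 0.040 0 -0.0006 0 0.0026 0;
0 0.040 0 -0.0005 0 0.0026 0;
0 0.040 0 -0.0005 0 0.0026 0;
0 0.070 0 -0.0001 0 0.0025 0;
0 0.070 0 -0.0001 0 0.0025 0;
0 0.070 0 -0.0001 0 0.0025 0;
0 0.070 0 -0.0002 0 0.0025 0;
0 0.060 0 -0.0003 0 0.0025 0;
0 0.060 0 -0.0003 0 0.0025 0;
0 0.060 0 -0.0003 0 0.0025 0;
0 0.060 0 -0.0003 0 0.0025 0;
0 0.060 0 -0.0002 0 0.0021 0;
0 0.040 0 -0.0004 0 0.0021 0;
0 0.020 0 -0.0003 0 0.0013 0;
0 0.000 0 -0.0005 0 0.0013 0;
```

Emit:
send_rows:
  motion: "0 0 0 -0.0018 -0.0008 0.0021 0;0 0 0 -0.0013 0 0.0026 0;0 0.04 0 -0.0006 0 0.0025 0;0 0 0 0 0 0 0"

```text
time_s: 23.75
tcp_pos: [576.5, 32.6, 138.5]
tcp_rot: [2.829, 0.319, -1.12]
force: [0.1, -0.6, 3.8]
finger_gap: 0.214
gripper_force: 59.5
```

Emit:
send_rows:
  motion: "0 0.02 0 -0.0003 0 0.0013 0;0 0.02 0 -0.0003 0 0.0013 0;0 0 0 0 0 0 0"

```text
time_s: 24.05
tcp_pos: [574.0, 32.1, 137.0]
tcp_rot: [2.853, 0.321, -1.069]
force: [0.4, -1.0, 6.1]
finger_gap: 0.213
gripper_force: 59.6
```

```bash
python3 st.py;python3 kn.py
```

```text
tcp chest [-25.66  40.99  30.97] t 24.05 gap 0.213 59.605180621147156 F [ 0.13 -1.09  6.09]
axes in chest
 [[ 0.754  0.    -0.657]
 [ 0.    -1.     0.   ]
 [-0.657 -0.    -0.754]]
knob 0.86 278.0 260 298 212 315
grip 0.68 278.0 259 298 211 315
[-19.31238498  41.73250276  44.1       ] 0.66
0.0 [279.  294.5] 0.2 [279. 298.] 0.4 [278.9 297. ] 0.6 [278.9 292.4] 0.8 [278.9 285. ] 1.0 [278.9 275.2] 1.2 [278.9 263.7] side [-20.52191638  42.72599851  41.5       ] 0.38
```

Emit:
send_rows:
  motion: "0 0.02 0 -0.0007 0 0.0011 0;0 0.02 0 -0.0003 0 0.0013 0;0 0 0 0 0 0 0"

```text
time_s: 24.65
tcp_pos: [572.0, 31.6, 135.5]
tcp_rot: [2.877, 0.324, -1.013]
force: [0.8, 0.3, 4.8]
finger_gap: 0.215
gripper_force: 59.6
```

Emit:
send_rows:
  motion: "0 0.02 0 -0.0003 0 0.0013 0;0 0.02 0 -0.0003 0 0.0013 0;0 0 0 0 0 0 0"

```text
time_s: 24.95
tcp_pos: [569.4, 31.2, 134.1]
tcp_rot: [2.9, 0.33, -0.959]
force: [-1.7, -0.4, 6.1]
finger_gap: 0.216
gripper_force: 60.3
```

```bash
python3 st.py;python3 kn.py
```

```text
tcp chest [-30.34  41.19  28.1 ] t 24.95 gap 0.216 60.2596914768219 F [-1.74 -0.06  6.13]
axes in chest
 [[ 0.803  0.002 -0.596]
 [ 0.003 -1.    -0.   ]
 [-0.596 -0.002 -0.803]]
knob 0.57 279.0 259 299 210 315
grip 0.8 279.0 259 298 210 314
[-22.92859596  42.96660898  39.8       ] 0.75
0.0 [279.1 291.5] 0.2 [279. 297.] 0.4 [279.  297.7] 0.6 [278.9 294.4] 0.8 [278.9 287.9] 1.0 [278.9 278.9] 1.2 [278.9 267.8] side [ 88.56314735 -52.89412946 -14.8       ] 0.57
```

Emit:
send_rows:
  motion: "0 0.07 0 -0.0004 0 0.0022 0;0 0.07 0 -0.0001 0 0.0025 0;0 0 0 0 0 0 0"

```text
time_s: 25.55
tcp_pos: [566.9, 30.5, 128.9]
tcp_rot: [2.975, 0.337, -0.752]
force: [2.3, 1.3, -2.5]
finger_gap: 0.216
gripper_force: 60.8
```

Emit:
send_rows:
  motion: "0 0.07 0 -0.0001 0 0.0025 0;0 0.07 0 -0.0002 0 0.0025 0;0 0.06 0 -0.0003 0 0.0025 0;0 0 0 0 0 0 0"

```text
time_s: 25.95
tcp_pos: [563.2, 29.6, 122.1]
tcp_rot: [3.055, 0.345, -0.459]
force: [4.4, 1.7, -3.3]
finger_gap: 0.215
gripper_force: 60.7
```

```bash
python3 st.py;python3 kn.py
```

```text
tcp chest [-36.7   41.02  16.09] t 25.95 gap 0.215 60.71450471878052 F [ 4.65  0.72 -3.3 ]
axes in chest
 [[ 0.956  0.001 -0.293]
 [ 0.001 -1.     0.   ]
 [-0.293 -0.001 -0.956]]
knob 0.76 278.0 259 298 212 317
grip 0.66 278.0 0 559 0 317
[-37.53399538  41.88387745  32.1       ] 0.55
0.0 [279.1 271.2] 0.2 [279.1 286.2] 0.4 [279.1 295.4] 0.6 [279.  299.2] 0.8 [279.  298.6] 1.0 [279.  294.2] 1.2 [279.  286.9] side [-37.98572654  42.60216636  26.5       ] 0.54
```

Emit:
send_rows:
  motion: "0 0.06 0 0.0003 0 0.0027 0;0 0.06 0 -0.0003 0 0.0025 0;0 0.06 0 -0.0003 0 0.0025 0;0 0 0 0 0 0 0"

```text
time_s: 26.65
tcp_pos: [561.1, 29.0, 115.5]
tcp_rot: [3.104, 0.349, -0.18]
force: [6.3, 2.0, -3.0]
finger_gap: 0.213
gripper_force: 60.6
```

Emit:
send_rows:
  motion: "0 0.06 0 -0.0002 0 0.0021 0;0 0.04 0 -0.0004 0 0.0015 0;0 0 0 0 0 0 0;0 0 0 0 0 0 0"

```text
time_s: 27.05
tcp_pos: [560.6, 28.8, 112.0]
tcp_rot: [3.12, 0.351, -0.028]
force: [5.1, 2.9, -3.2]
finger_gap: 0.213
gripper_force: 60.6
```

```bash
python3 st.py;python3 kn.py
```

```text
tcp chest [-39.41  40.77   6.01] t 27.05 gap 0.213 60.61112880706787 F [ 5.58  1.68 -3.16]
axes in chest
 [[ 1.    -0.    -0.018]
 [-0.    -1.     0.   ]
 [-0.018 -0.    -1.   ]]
knob 0.76 278.0 259 298 212 317
grip 0.87 278.0 259 298 212 317
[-40.34916067  40.78167766  23.        ] 0.65
0.0 [279.1 239.4] 0.2 [279.1 262.5] 0.4 [279.1 279.9] 0.6 [279.1 291.4] 0.8 [279.1 297.3] 1.0 [279.1 298.4] 1.2 [279.1 295.5] side [-44.91935607  40.07931449  18.4       ] 0.5
```

Emit:
send_rows:
  motion: "0 0 0 -0.0002 0 0.001 0;0 0 0 -0.0002 0 0.001 0;0 0 0 0 0 0 0"

```text
time_s: 27.65
tcp_pos: [560.0, 28.6, 110.2]
tcp_rot: [3.12, 0.351, -0.029]
force: [5.5, 2.6, -1.1]
finger_gap: 0.212
gripper_force: 60.8
```

Emit:
send_rows:
  motion: "0 0 0 0 0 0.001 0;0 0 0 0 0 0 0"

```text
time_s: 27.85
tcp_pos: [560.0, 28.5, 110.0]
tcp_rot: [3.12, 0.351, -0.028]
force: [3.3, 2.0, 2.8]
finger_gap: 0.217
gripper_force: 61.1
```

The vertical force has turned upward, so the handle is at its stop. Releasing and retreating.

Emit:
send_rows:
  motion: "0 0 0 0 0 0 0.02;0 0 0 0 0 0 0.03;0 0 0 0 0 0 0.045;0 0 0 0 0 0 0.05;0 0 0 0 0 0 0.05;0 0 0 0 0 -0.015 0.05;0 0 0 0 0 -0.03 0.05;0 0 0 0 0 -0.03 0.05"

```text
time_s: 28.65
tcp_pos: [560.2, 28.6, 185.2]
tcp_rot: [3.12, 0.35, -0.033]
force: [0.8, 0.5, 0.3]
finger_gap: 0.59
gripper_force: 0.0
```

Emit:
send_rows:
  motion: "0 0 0 0 0 -0.03 0.05;0 0 0 0 0 0 0.05;0 0 0 0 0 0 0.05"

```text
time_s: 28.95
tcp_pos: [561.7, 28.7, 215.8]
tcp_rot: [3.119, 0.351, -0.026]
force: [0.8, -0.9, -1.3]
finger_gap: 0.586
gripper_force: 0.0
```

```bash
python3 st.py; python3 - <<'E'
from h import *
P=pose();p=viewer.camera('wrist');i=p['frame'][:,:,::-1];a=(255*(i/255.)**.6).astype('uint8');cv2.imwrite('pics/w7.png',cv2.resize(a,(784,588),interpolation=2))
for o in viewer.place_of(p,'knob')[:1]:print(ch(o['point']),o['confidence'])
m=viewer.masks_of(p,'knob')[0]['mask'].astype('uint8')
d=cv2.distanceTransform(m,cv2.DIST_L2,5);v,u=np.unravel_index(d.argmax(),d.shape);print(u,v,d.max(),ch(wz(p,P,u,v,122.5)))
E
```

```text
tcp chest [-38.32  40.47 109.76] t 28.95 gap 0.586 0.0 F [ 0.53 -1.06 -1.29]
axes in chest
 [[ 1.    -0.    -0.017]
 [-0.    -1.    -0.001]
 [-0.017  0.001 -1.   ]]
[-43.10515478  42.64030525  17.9       ] 0.7
278 220 12.984499 [-45.72915458  41.19590229  16.5       ]
```

View pics/w7.png

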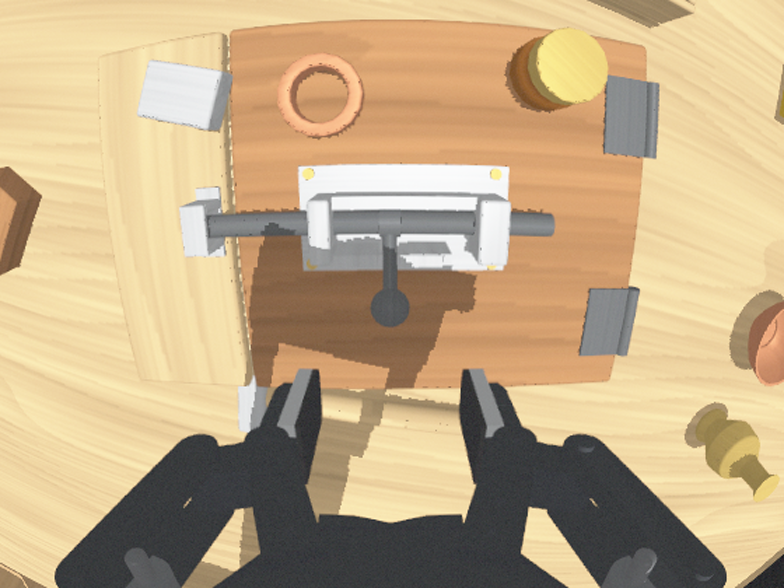

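The wrist view shows the rod end in the keeper at (205,225) and the handle down in the far notch with the knob at (390,307), measured at x −45.7, y 41 mm. The jar, collar and stake are undisturbed, and the gripper is clear.

```bash
python3 -c "
from bench import r
print(r.hand_in())"
```

```text
the job is handed in; nothing more can be done
None
```

The bolt is slid into the keeper, with the handle lying fully down in the far notch (about 41 mm along) and let go, and the job is handed in. Three earlier lifts slipped and the handle fell back into the near notch. On the third the gripper also slid about 9 mm sideways as it lost the knob. I read no high force on the barrel, but I couldn't measure the impacts.

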